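# Turn the paint row round for the painter opposite

## Robot

A 6-joint arm with a two-finger parallel gripper is mounted at the origin on the work surface. World frame = base frame: x ahead of the robot, y to its left, z up, the work surface at z = 0. Lengths are in m, angles in degrees, forces in N, time in s.
With the tool pointing down it reaches from about 0.4 to 0.825 m from the base axis. Payload 7 kg.
Tool frame: the origin (TCP) lies at the very end of the fingers, on their centre line; the grasp point (between the pads) lies 19 mm behind it (r.grip_depth is the distance from the TCP to the grasp point, in m); z points along the fingers, y is the line along which they close (so a half turn about z gives the same grasp; the last joint's range is limited). The gripper opens to 88 mm and grips with 3 to 60 N. Pads are 19 mm wide; open, the fingers measure 130 mm over their backs; the gripper's body (78 mm by 193 mm) begins 47 mm behind the grasp point.
Start: joints at [86.179, 20.546, 0.682, 0, -70.136, -16.507], TCP at [0.235, 0.633, 0.227] pointing down, gripper open.
Joint ranges: [-176.03, 176.03], [-82.01, 121.73], [-58.28, 71.71], [-173.87, 95.51], [-174.79, -0.11], [-173.66, 173.66]. Speed limits (degrees/s): [136.94, 136.94, 172.46, 180, 180, 180].

## Interface

Orientations are given as [roll, pitch, yaw] about the fixed x, y, z axes, in that order (R = Rz(yaw) Ry(pitch) Rx(roll)).
In Python, from plant import r gives the robot as it stands.
- The arm moves only by the tool play_rows, never from a script. Its argument "rows" is a list that holds one entry, the list of rows, each a list of 5 numbers: the closure, from 0 (fully open) to 1 (shut), then the shift along the tool's x, y, z each as a share of 0.5 m, from -1 to 1, then the turn about the tool's z as a share of 1.5 rad, from -1 to 1. A call has exactly 8 rows; each row is the pose to reach, as a shift and turn from the pose commanded when the call began, along the tool's axes at that moment; what a row does not reach only later rows make up. A row lasts 1/12 s, in which the tool goes at most 41.7 mm and 7.16 degrees, less where a joint would pass 70% of its speed; a pose out of reach is approached as far as the arm can. A call with a number of a shift or a turn outside -1 to 1 is refused whole. A call with a gripper value outside its range is refused whole. The fingers move at their own pace and stop on an object; "squeeze" is the grip in N (left out, the last holds). Time passes only in rows, so rows that repeat a pose let the fingers close, or fill a call up. It gives the time, the measured TCP pose, the force, the opening and the grip force at its end, in the units of the state.
- r.get_state(): the state, without advancing time (a new reading comes with each control period).
- r.capture(name): name is "scene" or "side" or "wrist"; returns the picture (400x640x3 uint8, red, green, blue); there is no depth.
- r.camera_info(name): a dict with "fovy" (degrees; the focal length in pixels is half the picture's height over the tangent of half this angle, whatever the lens; pixels are square), "cx", "cy" (the principal point, pixels), "pose" (4x4, takes a point from camera to world coordinates). Camera axes: x right, y down, z forward; pixel columns grow to the right and rows downward; lengths in m; the calibration is good to about 2 mm. A picture is of the moment at which its call begins: read the wrist's pose just before it. camera_info takes no time and is no camera call; for the wrist camera it gives the pose at the moment of the call.
- r.close_job(): hands the job in; it is judged then, once.
The state is a dict: "time_s": time; "joints": joint angles; "qd": joint speeds; "joint_torque": joint torques, N m; "tcp_pos": TCP position; "eef_rot": TCP orientation; "contact_force": force on the tool from outside, world axes, zero at the start; "moment": the same for the moment, N m; "gripper_width": finger opening in m; "gripper_force": force on a finger pad.
Only numpy, scipy, OpenCV 4.12 (cv2) and the standard library are available. Lean on these libraries where they do the work, as an engineer would, in place of code of your own. Each camera call takes 0.05 s, during which the arm holds its last target. There are 200 camera calls.

## Task

Move the four paint pots from the store rack to the empty table rack, one to a cell, in reverse order, so that the painter sitting opposite finds them in the accustomed order: the pot that stands leftmost in the store rack ends rightmost in the table rack, the second from the left becomes the second from the right, and so on (both seen from the robot). Keep every pot upright all the while, and leave all four standing flat on the floor of their cells.

Things in the scene. Friction and masses are not known exactly. Their poses are not given: they have to be found in the camera images.
- tub: Paint tub: squat round white plastic pot with a flat lid, 50 mm across (48 at the foot), 46 mm high, about 90 g, closed and rigid. Origin at the centre of its underside, z up its axis. Grip it round its sides about 34 mm above its underside.
- jar: Pigment jar: plain round grey-looking glass jar with a steel lid hardly wider than it; glass 44 mm across up to 56 mm, lid 46 mm across up to 72 mm high, about 160 g. Origin at the centre of its underside, z up its axis. Grip it on the glass about 42 mm above its underside.
- bottle: Paint bottle: slim round white bottle, 42 mm across up to 60 mm, then a shoulder and a 22 mm wide grey cap up to 92 mm high, about 100 g. Origin at the centre of its underside, z up its axis. Grip it on its body about 42 mm above its underside.
- cup: Paint cup: black round cup filled flush with a white top, widening from 42 mm at the foot to 48 mm at the rim, 60 mm high, about 80 g, closed and rigid. Origin at the centre of its underside, z up its axis. Grip it about 42 mm above its underside.
- store_rack: Store rack, holds the pots at the start: fixed brown wooden tray, one row of 4 square cells, 80 x 308 mm, walls 4 mm thick, 16 mm high. Origin: centre of its underside, on the table. The row runs along its y, to the robot's left (within 0.1 rad): cell centres y = -114, -38, 38, 114 mm. Cells 72 mm square inside; pots stand 8 mm above the origin on cork. Nearer or farther than the table rack.
- table_rack: Table rack, empty at the start: fixed pale wooden tray, same sizes, cells, axes, origin and cork height as the store rack; centre lines 0.17 to 0.22 m apart in x. A pot has up to 15 mm of play in its cell: aim for the centre. Fingers closing across the row (rack's x) have free space; between the racks lie only a ruler (4 mm high) and a paint lid (10 mm).
- seat_tub: Fixed square cork pad, 70 x 70 x 3 mm, on the floor of the store-rack cell in which the tub stands at the start; all four pads look alike. It stays there and so marks the tub's first place. Origin at the centre of its underside, 5 mm above the rack's origin.
- seat_jar: Fixed square cork pad, 70 x 70 x 3 mm, on the floor of the store-rack cell in which the jar stands at the start; all four pads look alike. It stays there and so marks the jar's first place. Origin at the centre of its underside, 5 mm above the rack's origin.
- seat_bottle: Fixed square cork pad, 70 x 70 x 3 mm, on the floor of the store-rack cell in which the bottle stands at the start; all four pads look alike. It stays there and so marks the bottle's first place. Origin at the centre of its underside, 5 mm above the rack's origin.
- seat_cup: Fixed square cork pad, 70 x 70 x 3 mm, on the floor of the store-rack cell in which the cup stands at the start; all four pads look alike. It stays there and so marks the cup's first place. Origin at the centre of its underside, 5 mm above the rack's origin.

How it is judged (in metres and radians):
At the end, for the whole second after the job is handed in: Each pot, whose pad lies at y in the store rack's frame, stands at -y in the table rack's frame, its centre within 18 mm in x and y of that cell's centre, its underside under 13 mm above the rack's origin (8 when seated), upright within 0.12 rad, at rest (under 30 mm/s and 0.3 rad/s) (((y of seat_tub in the frame of store_rack between -0.134 and -0.094 m and y of tub in the frame of table_rack between 0.096 and 0.132 m) or (y of seat_tub in the frame of store_rack between -0.058 and -0.018 m and y of tub in the frame of table_rack between 0.02 and 0.056 m) or (y of seat_tub in the frame of store_rack between 0.018 and 0.058 m and y of tub in the frame of table_rack between -0.056 and -0.02 m) or (y of seat_tub in the frame of store_rack between 0.094 and 0.134 m and y of tub in the frame of table_rack between -0.132 and -0.096 m)) and x of tub in the frame of table_rack between -0.018 and 0.018 m and z of each of tub, jar, bottle, cup in the frame of table_rack below 0.013 m and angle between each of tub, jar, bottle, cup's own z axis and vertical below 0.12 rad and linear speed of each of tub, jar, bottle, cup below 0.03 m/s and angular speed of each of tub, jar, bottle, cup below 0.3 rad/s and ((y of seat_jar in the frame of store_rack between -0.134 and -0.094 m and y of jar in the frame of table_rack between 0.096 and 0.132 m) or (y of seat_jar in the frame of store_rack between -0.058 and -0.018 m and y of jar in the frame of table_rack between 0.02 and 0.056 m) or (y of seat_jar in the frame of store_rack between 0.018 and 0.058 m and y of jar in the frame of table_rack between -0.056 and -0.02 m) or (y of seat_jar in the frame of store_rack between 0.094 and 0.134 m and y of jar in the frame of table_rack between -0.132 and -0.096 m)) and x of jar in the frame of table_rack between -0.018 and 0.018 m and ((y of seat_bottle in the frame of store_rack between -0.134 and -0.094 m and y of bottle in the frame of table_rack between 0.096 and 0.132 m) or (y of seat_bottle in the frame of store_rack between -0.058 and -0.018 m and y of bottle in the frame of table_rack between 0.02 and 0.056 m) or (y of seat_bottle in the frame of store_rack between 0.018 and 0.058 m and y of bottle in the frame of table_rack between -0.056 and -0.02 m) or (y of seat_bottle in the frame of store_rack between 0.094 and 0.134 m and y of bottle in the frame of table_rack between -0.132 and -0.096 m)) and x of bottle in the frame of table_rack between -0.018 and 0.018 m and ((y of seat_cup in the frame of store_rack between -0.134 and -0.094 m and y of cup in the frame of table_rack between 0.096 and 0.132 m) or (y of seat_cup in the frame of store_rack between -0.058 and -0.018 m and y of cup in the frame of table_rack between 0.02 and 0.056 m) or (y of seat_cup in the frame of store_rack between 0.018 and 0.058 m and y of cup in the frame of table_rack between -0.056 and -0.02 m) or (y of seat_cup in the frame of store_rack between 0.094 and 0.134 m and y of cup in the frame of table_rack between -0.132 and -0.096 m)) and x of cup in the frame of table_rack between -0.018 and 0.018 m); the robot touches nothing.
It fails at once if the tub is tipped more than 0.6 rad (about 34 degrees) (angle between tub's own z axis and vertical above 0.6 rad).
It fails at once if the jar is tipped more than 0.6 rad (about 34 degrees) (angle between jar's own z axis and vertical above 0.6 rad).
It fails at once if the bottle is tipped more than 0.6 rad (about 34 degrees) (angle between bottle's own z axis and vertical above 0.6 rad).
It fails at once if the cup is tipped more than 0.6 rad (about 34 degrees) (angle between cup's own z axis and vertical above 0.6 rad).
It also fails if it takes over 102 s, if anything falls off the work surface, if the arm or the gripper's body presses on something with over 40 N, if the wrist force passes 120 N, or if a joint passes its speed limit or range.

## Working session

There is one attempt and no reset: what is moved stays moved. The work goes in short steps, Python scripts to look and compute and a tool call to move; the robot and the scene stay as the last step left them, time stands still between calls to the robot, and variables do not carry over. Pictures are saved under pics/ and viewed, at most 14 in all, crops included, and the job is handed in when it is done.

Besides the shell and the picture viewer there is one more tool, called after "Request:" as a command line: name --argument value ..., lists and objects as JSON in quotes. play_rows: Moves the arm, as the interface text tells. Its arguments: {"type":"object","properties":{"rows":{"type":"array","items":{"type":"array","items":{"type":"array","items":{"type":"number"}}}},"squeeze":{"type":"number"}},"required":["rows"]}

```bash
mkdir -p pics; python3 - <<'E'
from plant import r
import cv2,numpy as np
np.set_printoptions(precision=4,suppress=True)
s=r.get_state();print(s['time_s'],s['tcp_pos'],s['eef_rot'],s['gripper_width'])
for n in("scene","side","wrist"):
    c=r.camera_info(n);print(n,c)
    cv2.imwrite(f"pics/{n}0.png",r.capture(n)[:,:,::-1])
E
```

```text
0.0 [0.2343 0.6325 0.2256] [179.9057  -0.0073 -20.3353] 0.0872292629276397
scene {'fovy': 55.412572158485524, 'cx': 320.81872524029546, 'cy': 200.39159451609203, 'pose': array([[ 0.7404,  0.553 , -0.3821,  0.826 ],
       [ 0.6722, -0.6106,  0.4187, -0.3006],
       [-0.0017, -0.5668, -0.8238,  0.5739],
       [ 0.    ,  0.    ,  0.    ,  1.    ]])}
side {'fovy': 44.99580187147758, 'cx': 319.29192824897734, 'cy': 196.84340135338803, 'pose': array([[ 0.9683, -0.1641,  0.1882,  0.366 ],
       [-0.249 , -0.693 ,  0.6766, -0.6091],
       [ 0.0194, -0.702 , -0.7119,  0.6742],
       [ 0.    ,  0.    ,  0.    ,  1.    ]])}
wrist {'fovy': 60.33529730741061, 'cx': 329.5918490123637, 'cy': 195.55022018639264, 'pose': array([[-0.3465, -0.9051, -0.2464,  0.3008],
       [-0.9381,  0.3349,  0.0886,  0.6077],
       [ 0.0023,  0.2618, -0.9651,  0.3843],
       [ 0.    ,  0.    ,  0.    ,  1.    ]])}
```

View pics/scene0.png

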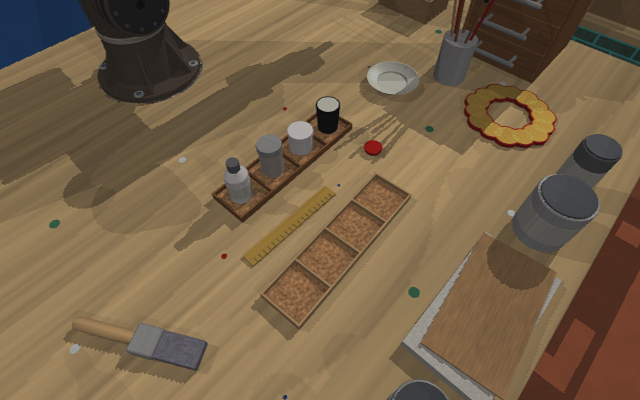

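View pics/side0.png

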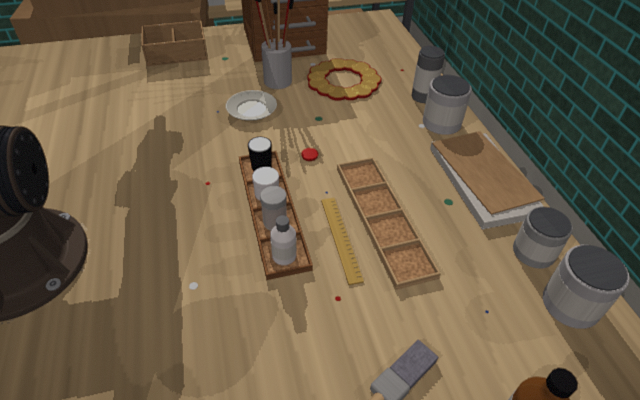

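Both pictures show, from the robot's left (+y) to right, cup, tub, jar, bottle in the store rack (near), with the table rack empty beyond. In the side view the store rack spans about (240,155)–(310,272) and the table rack (338,163)–(438,284). I'll enlarge to read the corners.

```bash
python3 - <<'E'
import cv2
a=cv2.imread('pics/side0.png')[140:300,230:450];cv2.imwrite('pics/sidec.png',cv2.resize(a,None,fx=3.6,fy=3.6,interpolation=cv2.INTER_CUBIC))
a=cv2.imread('pics/scene0.png')[90:330,205:420];cv2.imwrite('pics/scenec.png',cv2.resize(a,None,fx=2.5,fy=2.5,interpolation=cv2.INTER_CUBIC))
E
```

```text
(no output)
```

View pics/sidec.png

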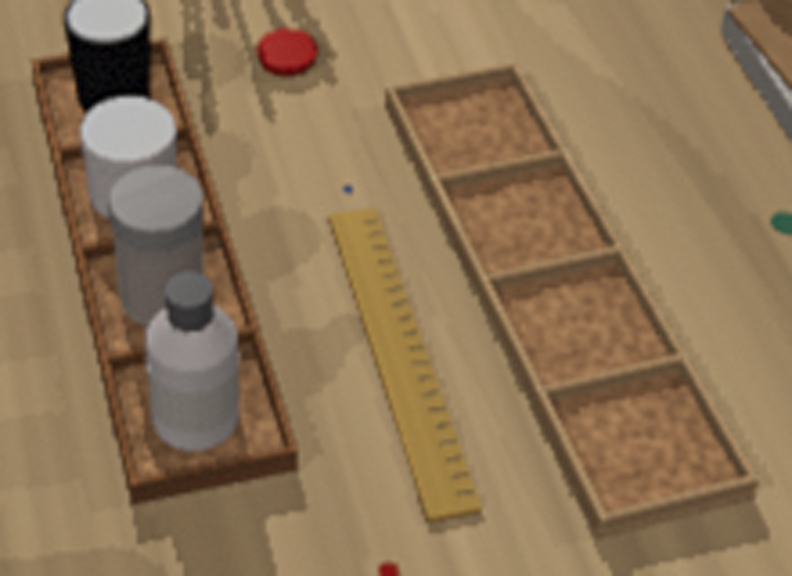

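View pics/scenec.png

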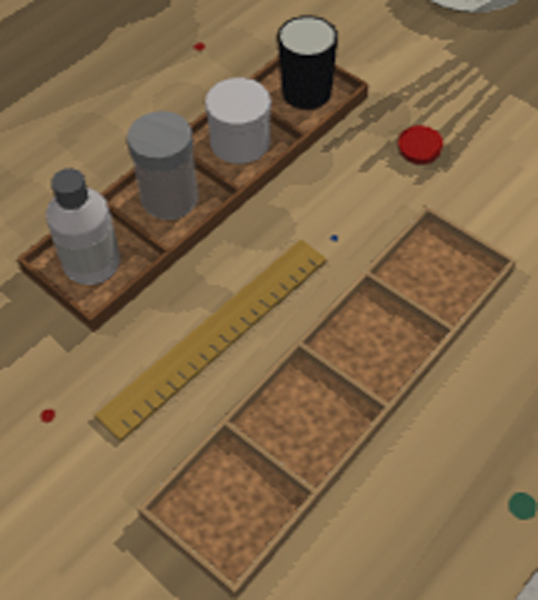

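```bash
cat > h.py <<'E'
import numpy as np
from plant import r
np.set_printoptions(precision=4,suppress=True)
def ray(n,c,s,off,z):
    i=r.camera_info(n);f=200/np.tan(np.radians(i['fovy'])/2)
    p=(np.array(c)+.5)/s-.5+off
    d=i['pose'][:3,:3]@np.array([(p[0]-i['cx'])/f,(p[1]-i['cy'])/f,1]);o=i['pose'][:3,3]
    return (o+d*(z-o[2])/d[2])[:2]
def fit(P,L):
    P=np.array(P);L=np.array(L);a=P.mean(0);b=L.mean(0);H=(L-b).T@(P-a)
    U,S,V=np.linalg.svd(H);R=V.T@np.diag([1,np.linalg.det(V.T@U.T)])@U.T
    t=a-R@b;e=P-(L@R.T+t);return t,R,e
E
python3 - <<'E'
from h import *
S=lambda c,z:ray('side',c,3.6,np.array([230,140]),z)
C=lambda c,z:ray('scene',c,2.5,np.array([205,90]),z)
x,y=.04,.154;z=.016
sides={'store':(([133,487],[-x,-y]),([295,452],[x,-y]),([35,62],[-x,y]),([166,42],[x,y])),
'table':(([600,516],[-x,-y]),([754,482],[x,-y]),([388,92],[-x,y]),([515,68],[x,y]))}
sc={'store':(([22,263],[-x,-y]),([93,320],[x,-y]),([368,88],[x,y])),
'table':(([143,512],[-x,-y]),([236,587],[x,-y]),([513,264],[x,y]),([428,211],[-x,y]))}
for k in sides:
    for F,D in((S,sides),(C,sc)):
        t,R,e=fit([F(c,z) for c,_ in D[k]],[l for _,l in D[k]])
        print(k,t,np.arctan2(R[1,0],R[0,0]),e.tolist() and np.round(e*1000,1).tolist())
for n,a,b,z in(('cup',[108,18],[307,36],.068),('tub',[129,129],[239,100],.054),('jar',[157,205],[160,138],.08),('bottle',[190,288],[70,180],.1)):
    print(n,S(a,z),C(b,z))
E
```

```text
store [0.4474 0.0151] 0.009929511250861616 [[1.6, 0.8], [-1.7, 1.8], [1.7, -1.2], [-1.6, -1.5]]
store [0.4508 0.0153] 0.016472360480441123 [[2.9, 1.7], [-2.6, 2.7], [-0.3, -4.4]]
table [ 0.6445 -0.0529] 0.04475501638602243 [[1.9, 4.5], [-1.8, 1.8], [1.2, -3.0], [-1.3, -3.3]]
table [ 0.6476 -0.0529] 0.04527313322168112 [[3.0, 2.8], [-3.5, 4.7], [-2.3, -4.4], [2.8, -3.1]]
cup [0.4479 0.1337] [0.4477 0.1341]
tub [0.4455 0.0583] [0.4465 0.0581]
jar [ 0.4459 -0.0255] [ 0.4501 -0.0236]
bottle [ 0.4479 -0.0992] [ 0.4488 -0.0994]
```

```bash
python3 - <<'E'
from h import *
S=lambda c,z:ray('side',c,1,np.zeros(2),z)
C=lambda c,z:ray('scene',c,1,np.zeros(2),z)
print('brushpot',S([278,80],0),C([452,80],0),'bowl',S([251,110],.02),C([392,80],.02),'box',S([175,65],0))
E
```

```text
brushpot [0.5459 0.4642] [0.5575 0.4494] bowl [0.4558 0.3209] [0.4666 0.3326] box [0.2938 0.596 ]
```

View pics/wrist0.png

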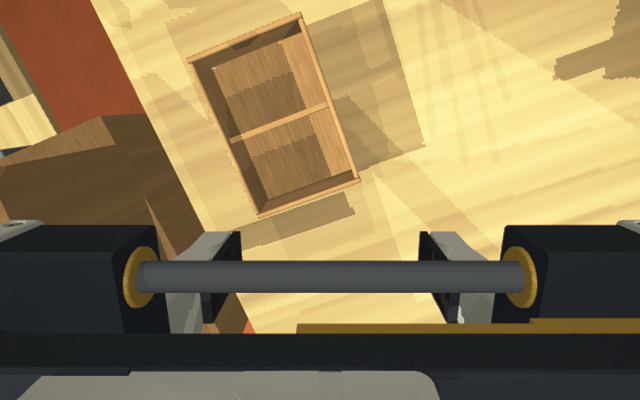

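The brush pot, near (0.55, 0.455), has tall brushes, so I'll route the arm inside it, closer to the base.

Request:
play_rows --rows '[[[0, 0.387, 0.497, 0, 0.58], [0, 0.387, 0.497, 0, 0.58], [0, 0.387, 0.497, 0, 0.58], [0, 0.387, 0.497, 0, 0.58], [0, 0.387, 0.497, 0, 0.58], [0, 0.387, 0.497, 0, 0.58], [0, 0.387, 0.497, 0, 0.58], [0, 0.387, 0.497, 0, 0.58]]]' --squeeze 15

```text
time_s: 0.82
tcp_pos: [0.3297, 0.3289, 0.2265]
eef_rot: [180.0, -0.0, -70.7]
contact_force: [0.4, -0.0, 0.2]
gripper_width: 0.0877
gripper_force: 0.0
```

Request:
play_rows --rows '[[[0, 0.446, -0.094, 0.06, 0.216], [0, 0.446, -0.094, 0.06, 0.216], [0, 0.446, -0.094, 0.06, 0.216], [0, 0.446, -0.094, 0.06, 0.216], [0, 0.446, -0.094, 0.06, 0.216], [0, 0.446, -0.094, 0.06, 0.216], [0, 0.446, -0.094, 0.06, 0.216], [0, 0.446, -0.094, 0.06, 0.216]]]'

```text
time_s: 1.48
tcp_pos: [0.4496, 0.1376, 0.1962]
eef_rot: [180.0, -0.0, -88.9]
contact_force: [-0.3, 0.6, 0.1]
gripper_width: 0.0872
gripper_force: 0.0
```

```bash
python3 - <<'E'
from h import *
import cv2
s=r.get_state();print(s['tcp_pos'],s['eef_rot']);print(repr(r.camera_info('wrist')['pose']))
cv2.imwrite("pics/w1.png",r.capture('wrist')[:,:,::-1])
E
```

```text
[0.4496 0.1376 0.1962] [179.9553  -0.0294 -88.9175]
array([[-0.9998, -0.019 , -0.0064,  0.4515],
       [-0.02  ,  0.9653,  0.2605,  0.0667],
       [ 0.0012,  0.2606, -0.9654,  0.3547],
       [ 0.    ,  0.    ,  0.    ,  1.    ]])
```

View pics/w1.png

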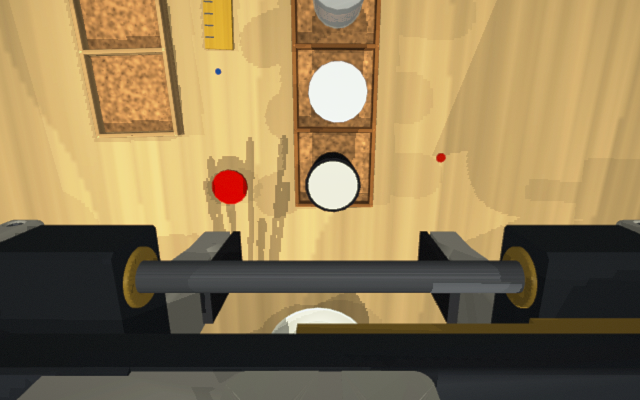

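The wrist view shows the cup rim centred at about (333,185), the tub lid at (338,91), the store rack's end corners at (295,206) and (375,207), and the table rack's end corners at (98,138) and (182,133).

```bash
python3 - <<'E'
from h import *
s=r.get_state();print(s['time_s'],s['tcp_pos'])
W=lambda c,z:ray('wrist',c,1,np.zeros(2),z)
print('cup',W([333,185],.068),'tub',W([338,91],.054))
print('store corners',W([295,206],.016),W([375,207],.016),'table',W([98,138],.016),W([182,133],.016))
E
```

```text
1.5333 [0.4494 0.1385 0.1964]
cup [0.4467 0.1357] tub [0.4442 0.0581]
store corners [0.4844 0.171 ] [0.4021 0.1703] table [0.6763 0.1058] [0.5939 0.0992]
```

Request:
play_rows --rows '[[[0, 0.006, 0.003, 0.07, 0], [0, 0.006, 0.003, 0.14, 0], [0, 0.006, 0.003, 0.21, 0], [0, 0.006, 0.003, 0.27, 0], [0, 0.006, 0.003, 0.31, 0], [0, 0.006, 0.003, 0.332, 0], [0, 0.006, 0.003, 0.332, 0], [0, 0.006, 0.003, 0.332, 0]]]'

```text
time_s: 2.2
tcp_pos: [0.4477, 0.1367, 0.0305]
eef_rot: [180.0, -0.0, -88.6]
contact_force: [-0.4, 0.7, 0.9]
gripper_width: 0.0878
gripper_force: 0.0
```

Request:
play_rows --rows '[[[1, 0, 0, 0, 0], [1, 0, 0, 0, 0], [1, 0, 0, 0, 0], [1, 0, 0, 0, 0], [1, 0, 0, 0, 0], [1, 0, 0, 0, 0], [1, 0, 0, 0, 0], [1, 0, 0, 0, 0]]]' --squeeze 15

```text
time_s: 2.87
tcp_pos: [0.448, 0.1357, 0.0307]
eef_rot: [180.0, -0.0, -88.7]
contact_force: [-1.6, 0.4, 3.2]
gripper_width: 0.0467
gripper_force: 15.0
```

Request:
play_rows --rows '[[[1, 0, 0, -0.02, 0], [1, 0, 0, -0.06, 0], [1, 0, 0, -0.11, 0], [1, 0, 0, -0.16, 0], [1, 0, 0, -0.2, 0], [1, 0, 0, -0.22, 0], [1, 0, 0, -0.22, 0], [1, 0, 0, -0.22, 0]]]'

```text
time_s: 3.53
tcp_pos: [0.4479, 0.1358, 0.1405]
eef_rot: [-180.0, 0.0, -88.8]
contact_force: [-0.7, 0.2, -1.4]
gripper_width: 0.047
gripper_force: 15.0
```

Request:
play_rows --rows '[[[1, 0.02, -0.013, 0, 0], [1, 0.06, -0.04, 0, 0], [1, 0.11, -0.07, 0, 0], [1, 0.16, -0.105, 0, 0], [1, 0.21, -0.14, 0, 0], [1, 0.25, -0.165, 0, 0], [1, 0.28, -0.185, 0, 0], [1, 0.3, -0.193, 0, 0]]]'

```text
time_s: 4.2
tcp_pos: [0.5479, -0.0138, 0.1384]
eef_rot: [179.8, -0.1, -88.8]
contact_force: [0.5, 0.8, -0.9]
gripper_width: 0.047
gripper_force: 15.0
```

Request:
play_rows --rows '[[[1, 0.02, -0.013, 0, 0], [1, 0.06, -0.04, 0, 0], [1, 0.11, -0.07, 0, 0], [1, 0.16, -0.105, 0, 0], [1, 0.22, -0.14, 0, 0], [1, 0.27, -0.175, 0, 0], [1, 0.3, -0.194, 0, 0], [1, 0.312, -0.2, 0, 0]]]'

```text
time_s: 4.87
tcp_pos: [0.6519, -0.1677, 0.1389]
eef_rot: [179.9, -0.0, -88.8]
contact_force: [0.2, 0.9, -1.0]
gripper_width: 0.0469
gripper_force: 15.0
```

```bash
python3 - <<'E'
from h import *
import cv2
s=r.get_state();print(s['time_s'],s['tcp_pos'],s['eef_rot'],s['gripper_width'])
print(repr(r.camera_info('wrist')['pose']))
cv2.imwrite("pics/s2.png",r.capture('side')[:,:,::-1])
E
```

```text
4.8667 [ 0.6519 -0.1677  0.1389] [179.9033  -0.0114 -88.8208] 0.04688447940854241
array([[-0.9998, -0.0204, -0.0077,  0.654 ],
       [-0.0217,  0.9651,  0.2608, -0.2386],
       [ 0.0021,  0.2609, -0.9654,  0.2975],
       [ 0.    ,  0.    ,  0.    ,  1.    ]])
```

View pics/s2.png

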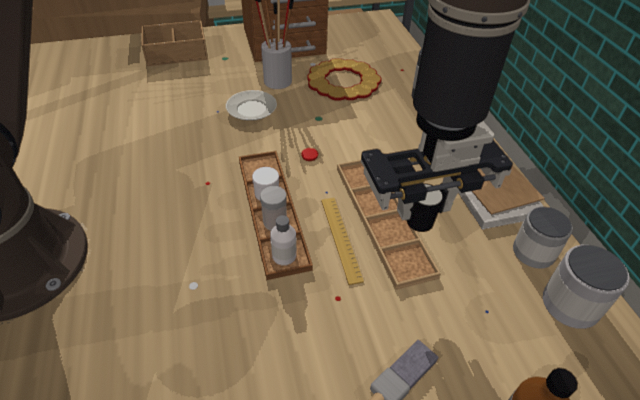

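The cup is held upright over the end cell, at about (422,215). Lowering it.

Request:
play_rows --rows '[[[1, 0, 0.002, 0.03, 0], [1, 0, 0.003, 0.07, 0], [1, 0, 0.003, 0.11, 0], [1, 0, 0.003, 0.15, 0], [1, 0, 0.003, 0.18, 0], [1, 0, 0.003, 0.2, 0], [1, 0, 0.003, 0.21, 0], [1, 0, 0.003, 0.216, 0]]]'

```text
time_s: 5.58
tcp_pos: [0.6493, -0.1651, 0.032]
eef_rot: [179.9, 0.0, -88.7]
contact_force: [-0.4, 0.4, -1.3]
gripper_width: 0.0467
gripper_force: 15.0
```

Request:
play_rows --rows '[[[1, 0, 0, 0.002, 0], [1, 0, 0, 0.002, 0], [0, 0, 0, 0.002, 0], [0, 0, 0, 0.002, 0], [0, 0, 0, 0.002, 0], [0, 0, 0, 0.002, 0], [0, 0, 0, 0.002, 0], [0, 0, 0, 0.002, 0]]]'

```text
time_s: 6.25
tcp_pos: [0.6498, -0.1659, 0.0318]
eef_rot: [-180.0, -0.0, -88.7]
contact_force: [1.8, 0.3, 0.2]
gripper_width: 0.0814
gripper_force: 0.0
```

Request:
play_rows --rows '[[[0, 0, 0, -0.05, 0], [0, 0, 0, -0.12, 0], [0, 0, 0, -0.2, 0], [0, 0, 0, -0.26, 0], [0, -0.05, 0.044, -0.28, 0], [0, -0.1, 0.088, -0.28, 0], [0, -0.16, 0.14, -0.28, 0], [0, -0.2, 0.175, -0.28, 0]]]'

```text
time_s: 6.92
tcp_pos: [0.558, -0.0665, 0.1719]
eef_rot: [-180.0, 0.0, -88.8]
contact_force: [0.1, 1.1, -0.7]
gripper_width: 0.0876
gripper_force: 0.0
```

Request:
play_rows --rows '[[[0, -0.05, 0.044, 0, 0], [0, -0.1, 0.088, 0, 0], [0, -0.15, 0.13, 0, 0], [0, -0.2, 0.175, 0, 0], [0, -0.24, 0.21, 0, 0], [0, -0.256, 0.2236, 0, 0], [0, -0.256, 0.2236, 0, 0], [0, -0.256, 0.2236, 0, 0]]]'

```text
time_s: 7.58
tcp_pos: [0.4455, 0.0582, 0.1721]
eef_rot: [-179.9, 0.0, -88.6]
contact_force: [0.0, 0.0, 0.8]
gripper_width: 0.0874
gripper_force: 0.0
```

```bash
python3 - <<'E'
from h import *
import cv2
s=r.get_state();print(s['time_s'],s['tcp_pos'],s['eef_rot'],s['gripper_width'])
cv2.imwrite("pics/w3.png",r.capture('wrist')[:,:,::-1])
a=r.capture('scene')[:,:,::-1];cv2.imwrite("pics/c3.png",a)
E
```

```text
7.5833 [0.4455 0.0582 0.1721] [-179.9347    0.0288  -88.6281] 0.08738477653368719
```

View pics/w3.png

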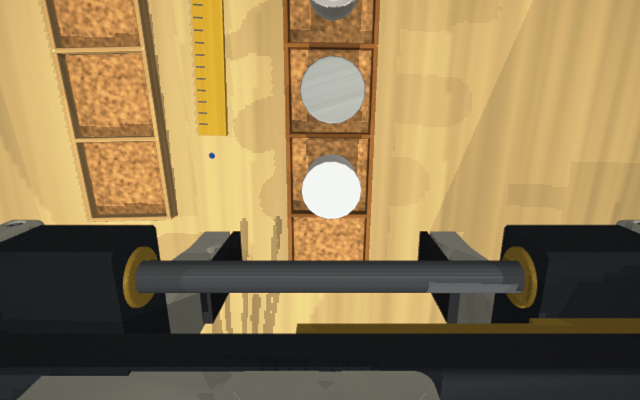

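The tub lid is at (331,190), and the jar lid at (333,90). The cup's cell is now empty.

```bash
python3 - <<'E'
from h import *
W=lambda c,z:ray('wrist',c,1,np.zeros(2),z)
print('tub',W([331,190],.054),'jar',W([333,90],.08),'table corners',W([176,217],.016),W([90,219],.016))
E
```

```text
tub [0.445  0.0565] jar [ 0.4456 -0.0219] table corners [0.5931 0.0963] [0.6761 0.1003]
```

Request:
play_rows --rows '[[[0, 0, 0, 0.06, 0], [0, 0, 0, 0.12, 0], [0, 0, 0, 0.18, 0], [0, 0, 0, 0.23, 0], [0, 0, 0, 0.27, 0], [0, 0, 0, 0.29, 0], [0, 0, 0, 0.298, 0], [0, 0, 0, 0.298, 0]]]'

```text
time_s: 8.35
tcp_pos: [0.4453, 0.0568, 0.0214]
eef_rot: [179.9, -0.1, -88.8]
contact_force: [0.0, -0.3, 0.6]
gripper_width: 0.0877
gripper_force: 0.0
```

Request:
play_rows --rows '[[[1, 0, 0, 0, 0], [1, 0, 0, 0, 0], [1, 0, 0, 0, 0], [1, 0, 0, 0, 0], [1, 0, 0, 0, 0], [1, 0, 0, 0, 0], [1, 0, 0, 0, 0], [1, 0, 0, 0, 0]]]'

```text
time_s: 9.02
tcp_pos: [0.4455, 0.0578, 0.0228]
eef_rot: [-180.0, 0.0, -88.7]
contact_force: [-2.1, 0.4, 5.4]
gripper_width: 0.0496
gripper_force: 15.0
```

Request:
play_rows --rows '[[[1, 0, 0, -0.02, 0], [1, 0, 0, -0.06, 0], [1, 0, 0, -0.11, 0], [1, 0, 0, -0.16, 0], [1, 0, 0, -0.2, 0], [1, 0, 0, -0.22, 0], [1, 0.01, -0.013, -0.22, 0], [1, 0.03, -0.039, -0.22, 0]]]'

```text
time_s: 9.68
tcp_pos: [0.4651, 0.0435, 0.133]
eef_rot: [-179.9, 0.1, -88.7]
contact_force: [-0.3, 0.6, -2.5]
gripper_width: 0.0494
gripper_force: 15.0
```

Request:
play_rows --rows '[[[1, 0.03, -0.039, 0, 0], [1, 0.07, -0.091, 0, 0], [1, 0.115, -0.149, 0, 0], [1, 0.16, -0.207, 0, 0], [1, 0.205, -0.265, 0, 0], [1, 0.245, -0.317, 0, 0], [1, 0.268, -0.346, 0, 0], [1, 0.275, -0.356, 0, 0]]]'

```text
time_s: 10.35
tcp_pos: [0.6477, -0.093, 0.1299]
eef_rot: [179.9, -0.0, -88.9]
contact_force: [-0.8, 0.0, -1.4]
gripper_width: 0.0489
gripper_force: 15.0
```

Request:
play_rows --rows '[[[1, 0, 0, 0.03, 0], [1, 0, 0, 0.07, 0], [1, 0, 0, 0.11, 0], [1, 0, 0, 0.15, 0], [1, 0, 0, 0.18, 0], [1, 0, 0, 0.2, 0], [1, 0, 0, 0.21, 0], [1, 0, 0, 0.217, 0]]]'

```text
time_s: 11.02
tcp_pos: [0.6458, -0.0904, 0.0231]
eef_rot: [179.9, -0.0, -88.7]
contact_force: [-0.8, 0.4, -1.2]
gripper_width: 0.0494
gripper_force: 15.0
```

Request:
play_rows --rows '[[[1, 0, 0, 0.001, 0], [1, 0, 0, 0.001, 0], [0, 0, 0, 0.001, 0], [0, 0, 0, 0.001, 0], [0, 0, 0, 0.001, 0], [0, 0, 0, 0.001, 0], [0, 0, 0, 0.001, 0], [0, 0, 0, 0.001, 0]]]'

```text
time_s: 11.68
tcp_pos: [0.6463, -0.0904, 0.0237]
eef_rot: [-180.0, 0.0, -88.7]
contact_force: [1.2, 0.4, -0.1]
gripper_width: 0.0835
gripper_force: 0.0
```

Request:
play_rows --rows '[[[0, 0, 0, -0.05, 0], [0, 0, 0, -0.12, 0], [0, 0, 0, -0.2, 0], [0, 0, 0, -0.26, 0], [0, -0.01, 0.03, -0.29, 0], [0, -0.03, 0.085, -0.3, 0], [0, -0.055, 0.155, -0.3, 0], [0, -0.08, 0.225, -0.3, 0]]]'

```text
time_s: 12.35
tcp_pos: [0.5319, -0.0527, 0.1737]
eef_rot: [-180.0, 0.0, -88.8]
contact_force: [1.0, 0.6, 0.2]
gripper_width: 0.0879
gripper_force: 0.0
```

Request:
play_rows --rows '[[[0, -0.025, 0.07, 0, 0], [0, -0.05, 0.14, 0, 0], [0, -0.062, 0.171, 0, 0], [0, -0.062, 0.171, 0.04, 0], [0, -0.062, 0.171, 0.09, 0], [0, -0.062, 0.171, 0.14, 0], [0, -0.062, 0.171, 0.17, 0], [0, -0.062, 0.171, 0.18, 0]]]'

```text
time_s: 13.02
tcp_pos: [0.4452, -0.0242, 0.0816]
eef_rot: [179.8, -0.0, -88.8]
contact_force: [-0.3, -1.0, -0.1]
gripper_width: 0.0875
gripper_force: 0.0
```

Request:
play_rows --rows '[[[0, 0, 0, 0.03, 0], [0, 0, 0, 0.06, 0], [0, 0, 0, 0.09, 0], [0, 0, 0, 0.106, 0], [0, 0, 0, 0.106, 0], [1, 0, 0, 0.106, 0], [1, 0, 0, 0.106, 0], [1, 0, 0, 0.106, 0]]]'

```text
time_s: 13.68
tcp_pos: [0.4475, -0.0235, 0.0315]
eef_rot: [-179.9, 0.0, -88.7]
contact_force: [-0.9, 0.6, 0.7]
gripper_width: 0.0734
gripper_force: 0.0
```

Request:
play_rows --rows '[[[1, 0, 0, 0, 0], [1, 0, 0, 0, 0], [1, 0, 0, 0, 0], [1, 0, 0, 0, 0], [1, 0, 0, 0, 0], [1, 0, 0, 0, 0], [1, 0, 0, 0, 0], [1, 0, 0, 0, 0]]]' --squeeze 20

```text
time_s: 14.35
tcp_pos: [0.4467, -0.0238, 0.0307]
eef_rot: [-180.0, -0.0, -88.7]
contact_force: [-1.2, 0.0, 4.4]
gripper_width: 0.0452
gripper_force: 20.0
```

Request:
play_rows --rows '[[[1, 0, 0, -0.02, 0], [1, 0, 0, -0.06, 0], [1, 0, 0, -0.11, 0], [1, 0, 0, -0.16, 0], [1, 0, 0, -0.2, 0], [1, 0, 0, -0.22, 0], [1, 0, -0.013, -0.22, 0], [1, 0, -0.039, -0.22, 0]]]'

```text
time_s: 15.02
tcp_pos: [0.4658, -0.0232, 0.1406]
eef_rot: [-180.0, 0.1, -88.7]
contact_force: [-0.3, 1.2, -1.5]
gripper_width: 0.0456
gripper_force: 20.0
```

Request:
play_rows --rows '[[[1, 0, -0.039, 0, 0], [1, -0.002, -0.091, 0, 0], [1, -0.004, -0.149, 0, 0], [1, -0.006, -0.207, 0, 0], [1, -0.008, -0.265, 0, 0], [1, -0.01, -0.317, 0, 0], [1, -0.01, -0.344, 0, 0], [1, -0.01, -0.352, 0, 0]]]'

```text
time_s: 15.68
tcp_pos: [0.6438, -0.0146, 0.1375]
eef_rot: [179.8, -0.0, -88.8]
contact_force: [0.3, -0.4, -1.3]
gripper_width: 0.0451
gripper_force: 20.0
```

Request:
play_rows --rows '[[[1, 0, 0, 0.03, 0], [1, 0, 0, 0.07, 0], [1, 0, 0, 0.11, 0], [1, 0, 0, 0.15, 0], [1, 0, 0, 0.18, 0], [1, 0, 0, 0.2, 0], [1, 0, 0, 0.21, 0], [1, 0, 0, 0.217, 0]]]'

```text
time_s: 16.35
tcp_pos: [0.6416, -0.0146, 0.031]
eef_rot: [179.9, -0.0, -88.7]
contact_force: [0.0, -0.4, -1.0]
gripper_width: 0.0455
gripper_force: 20.0
```

Request:
play_rows --rows '[[[1, 0, 0, 0.001, 0], [1, 0, 0, 0.001, 0], [0, 0, 0, 0.001, 0], [0, 0, 0, 0.001, 0], [0, 0, 0, 0.001, 0], [0, 0, 0, 0.001, 0], [0, 0, 0, 0.001, 0], [0, 0, 0, 0.001, 0]]]'

```text
time_s: 17.02
tcp_pos: [0.6422, -0.0145, 0.0318]
eef_rot: [-180.0, 0.0, -88.7]
contact_force: [0.2, -0.3, 0.1]
gripper_width: 0.0798
gripper_force: 0.0
```

Request:
play_rows --rows '[[[0, 0, 0, -0.05, 0], [0, 0, 0, -0.12, 0], [0, 0, 0, -0.2, 0], [0, 0, 0, -0.26, 0], [0, 0.01, 0.025, -0.31, 0], [0, 0.03, 0.075, -0.32, 0], [0, 0.055, 0.135, -0.32, 0], [0, 0.08, 0.195, -0.32, 0]]]'

```text
time_s: 17.68
tcp_pos: [0.5447, -0.0568, 0.1921]
eef_rot: [-179.9, 0.0, -88.7]
contact_force: [-0.3, -1.2, -0.3]
gripper_width: 0.0876
gripper_force: 0.0
```

Request:
play_rows --rows '[[[0, 0.025, 0.06, 0, 0], [0, 0.05, 0.12, 0, 0], [0, 0.075, 0.18, 0, 0], [0, 0.082, 0.198, 0, 0], [0, 0.082, 0.198, 0.04, 0], [0, 0.082, 0.198, 0.09, 0], [0, 0.082, 0.198, 0.14, 0], [0, 0.082, 0.198, 0.16, 0]]]'

```text
time_s: 18.35
tcp_pos: [0.4458, -0.0999, 0.1092]
eef_rot: [179.9, 0.0, -88.8]
contact_force: [-0.3, 0.5, 0.2]
gripper_width: 0.0877
gripper_force: 0.0
```

Request:
play_rows --rows '[[[0, 0, 0, 0.04, 0], [0, 0, 0, 0.08, 0], [0, 0, 0, 0.12, 0], [0, 0, 0, 0.14, 0], [0, 0, 0, 0.146, 0], [0, 0, 0, 0.146, 0], [1, 0, 0, 0.146, 0], [1, 0, 0, 0.146, 0]]]' --squeeze 15

```text
time_s: 19.02
tcp_pos: [0.4482, -0.0997, 0.0394]
eef_rot: [-179.9, 0.0, -88.7]
contact_force: [-0.2, 0.4, 0.3]
gripper_width: 0.0789
gripper_force: 0.0
```

Request:
play_rows --rows '[[[1, 0, 0, 0, 0], [1, 0, 0, 0, 0], [1, 0, 0, 0, 0], [1, 0, 0, 0, 0], [1, 0, 0, 0, 0], [1, 0, 0, 0, 0], [1, 0, 0, 0, 0], [1, 0, 0, 0, 0]]]'

```text
time_s: 19.68
tcp_pos: [0.4474, -0.0998, 0.0387]
eef_rot: [180.0, -0.0, -88.7]
contact_force: [-1.4, -0.3, 2.2]
gripper_width: 0.0415
gripper_force: 15.0
```

Request:
play_rows --rows '[[[1, 0, 0, -0.02, 0], [1, 0, 0, -0.06, 0], [1, 0, 0, -0.11, 0], [1, 0, 0, -0.16, 0], [1, 0, 0, -0.2, 0], [1, 0, 0, -0.22, 0], [1, -0.01, -0.012, -0.22, 0], [1, -0.03, -0.037, -0.22, 0]]]'

```text
time_s: 20.35
tcp_pos: [0.4652, -0.0843, 0.1487]
eef_rot: [-180.0, 0.0, -88.8]
contact_force: [0.3, 0.2, -2.2]
gripper_width: 0.042
gripper_force: 15.0
```

Request:
play_rows --rows '[[[1, -0.03, -0.037, 0, 0], [1, -0.07, -0.087, 0, 0], [1, -0.115, -0.143, 0, 0], [1, -0.16, -0.199, 0, 0], [1, -0.205, -0.255, 0, 0], [1, -0.245, -0.305, 0, 0], [1, -0.275, -0.342, 0, 0], [1, -0.284, -0.353, 0, 0]]]'

```text
time_s: 21.02
tcp_pos: [0.6414, 0.0647, 0.1454]
eef_rot: [179.9, -0.1, -88.6]
contact_force: [1.1, 0.3, -0.4]
gripper_width: 0.0415
gripper_force: 15.0
```

Request:
play_rows --rows '[[[1, 0, 0, 0.03, 0], [1, 0, 0, 0.07, 0], [1, 0, 0, 0.11, 0], [1, 0, 0, 0.15, 0], [1, 0, 0, 0.18, 0], [1, 0, 0, 0.2, 0], [1, 0, 0, 0.21, 0], [1, 0, 0, 0.217, 0]]]'

```text
time_s: 21.68
tcp_pos: [0.6385, 0.0616, 0.0387]
eef_rot: [179.9, -0.0, -88.7]
contact_force: [-3.5, 0.8, 11.0]
gripper_width: 0.0417
gripper_force: 15.0
```

Request:
play_rows --rows '[[[1, 0, 0, 0.001, 0], [1, 0, 0, 0.001, 0], [0, 0, 0, 0.001, 0], [0, 0, 0, 0.001, 0], [0, 0, 0, 0.001, 0], [0, 0, 0, 0.001, 0], [0, 0, 0, 0.001, 0], [0, 0, 0, 0.001, 0]]]'

```text
time_s: 22.35
tcp_pos: [0.639, 0.0615, 0.0398]
eef_rot: [-180.0, 0.0, -88.7]
contact_force: [0.4, -0.2, -0.6]
gripper_width: 0.0764
gripper_force: 0.0
```

Request:
play_rows --rows '[[[0, 0, 0, -0.05, 0], [0, 0, 0, -0.12, 0], [0, 0, 0, -0.2, 0], [0, 0, 0, -0.28, 0], [0, 0, 0.05, -0.36, 0], [0, 0, 0.12, -0.36, 0], [0, 0, 0.2, -0.36, 0], [0, 0, 0.28, -0.36, 0]]]'

```text
time_s: 23.02
tcp_pos: [0.4977, 0.0583, 0.22]
eef_rot: [-179.9, 0.0, -88.8]
contact_force: [0.0, 0.9, 0.6]
gripper_width: 0.0878
gripper_force: 0.0
```

Request:
play_rows --rows '[[[0, 0, 0.06, 0, 0], [0, 0, 0.1, 0, 0], [0, 0, 0.12, 0, 0], [0, 0, 0.12, 0, 0], [0, 0, 0.12, 0, 0], [0, 0, 0.12, 0, 0], [0, 0, 0.12, 0, 0], [0, 0, 0.12, 0, 0]]]'

```text
time_s: 23.68
tcp_pos: [0.4397, 0.0571, 0.2192]
eef_rot: [180.0, -0.0, -88.8]
contact_force: [-0.2, -0.1, -0.1]
gripper_width: 0.0877
gripper_force: 0.0
```

```bash
python3 - <<'E'
from h import *
import cv2
a=r.capture('scene')[:,:,::-1];cv2.imwrite("pics/c4.png",cv2.resize(a[140:340,235:435],None,fx=3,fy=3,interpolation=cv2.INTER_CUBIC))
a=r.capture('side')[:,:,::-1];cv2.imwrite("pics/s4.png",cv2.resize(a[130:300,230:450],None,fx=3.5,fy=3.5,interpolation=cv2.INTER_CUBIC))
E
```

```text
(no output)
```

View pics/c4.png

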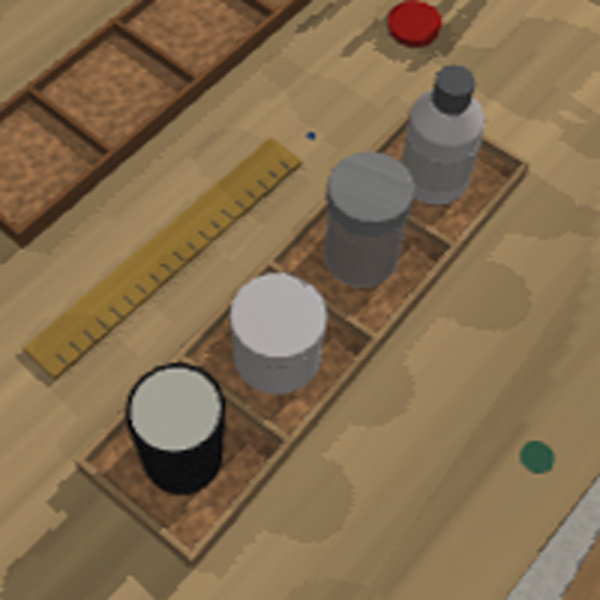

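View pics/s4.png

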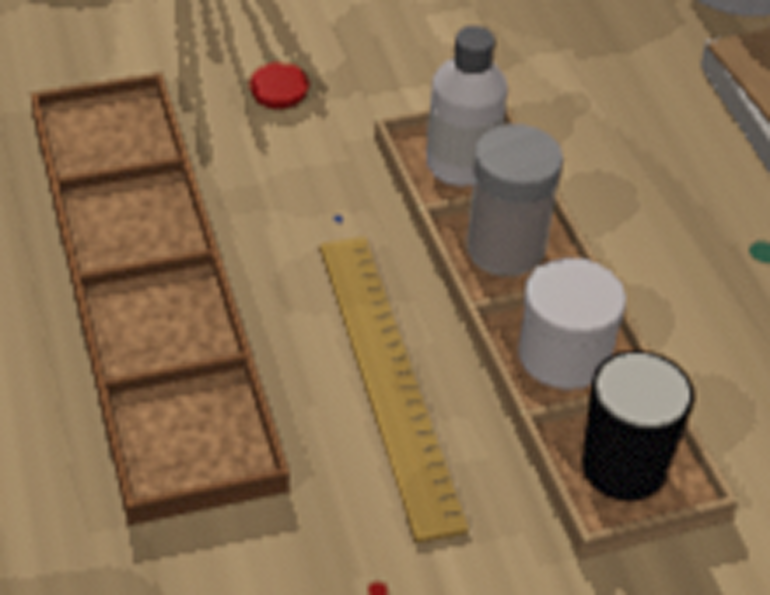

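Both views show the pots upright in their cells, with the cup at the right end, then tub, jar and bottle. I'll check the numbers and then hand in.

```bash
python3 - <<'E'
from h import *
S=lambda c,z:ray('side',c,3.5,np.array([230,130]),z)
C=lambda c,z:ray('scene',c,3,np.array([235,140]),z)
ok=True
for n,a,b,z,y in(('cup',[642,388],[176,408],.068,-.114),('tub',[575,298],[278,315],.054,-.038),('jar',[517,160],[371,185],.08,.038),('bottle',[475,40],[455,80],.1,.114)):
    t=np.array([.645-.045*y,-.0525+y]);d=[(S(a,z)-t)*1000,(C(b,z)-t)*1000];print(n,*d);ok&=np.abs(np.mean(d,0)).max()<11
if ok: print(r.close_job())
E
```

```text
cup [-0.2048  1.739 ] [-0.4558  0.7624]
tub [-0.7723 -1.882 ] [ 1.0369 -0.2381]
jar [-4.0554 -1.1412] [-1.4217  3.1186]
bottle [-0.438  -1.5376] [-0.2034 -1.2895]
the job is handed in; nothing more can be done
None
```

All four pots now stand upright in the table rack in reverse order (left to right: bottle, jar, tub, cup), each measured within about 4 mm of its cell centre; the job was handed in at about 24 s, but no verdict came back.

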